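# Steer the aiming spot into the white ring

## Task

A pilot laser in the mirror turret of the inspection stage throws a red spot on the green circuit board. Turn the blue knob (swings the spot sideways) and the yellow knob (moves it nearer or farther) until the red spot lies inside the round white ring on the board, not the black ring, white square or gold pad, then let go of the knobs.

Things in the scene. Friction and masses are not known exactly. Their poses are not given: they have to be found in the camera images.
- blue_knob: Blue knob on the dark drive box (70 mm square, top 85 mm up), axis vertical. Origin: on the axis, underside, 87 mm up. Base disc 42 mm across, 8 mm high; grip bar 14 mm thick (own x), 40 mm long (own y), 8 to 40 mm above origin, white line on its +y half. Each rad swings turret and spot 0.3 rad the same way about the yellow knob's axis. Turns lightly, stays; stops 1.2 rad either side of middle.
- yellow_knob: Yellow knob on top of the round mirror turret (76 mm across, top 85 mm up), 130 mm from the blue knob; same shape, size, origin and axes. It rides round with the turret. Clockwise from above moves the spot straight away from this knob by 45 mm per rad, anticlockwise nearer. Turns lightly, stays; stops 1.4 rad either side of middle. Neither knob needs more than about 1.2 rad.
- spot: Bright red light spot, 10 mm across, on the green circuit board (160 x 200 mm, top 14 mm above the table), 117 to 243 mm from the yellow knob's axis; origin at its centre. Its x axis points level from the yellow knob's axis to the spot and out. Light only: it cannot be pushed, it moves only as the knobs turn.
- white_ring: The target: flat round white ring printed on the board, 44 mm outside, 36 mm inside diameter; origin at its centre. The marks in the board's other quarters are a black ring, a white square outline and a gold disc. Near the stage and not needed: black dimmer box with a small grey knob, open disk drive, tweezers, black objective lens.

How it is judged:
At the end, for the whole second after the job is handed in: The red spot rests inside the white ring: its centre is within 14 mm of the ring's centre and it no longer moves; the knobs are let go (horizontal distance between spot and white_ring below 0.014 m and linear speed of spot below 0.005 m/s); the robot touches nothing.
It also fails if it takes over 45 s, if anything falls off the work surface, if the arm or the gripper's body presses on something with over 40 N, if the wrist force passes 120 N, or if a joint passes its speed limit or range.

## Robot

A 6-joint arm with a two-finger parallel gripper is mounted at the origin on the work surface. World frame = base frame: x ahead of the robot, y to its left, z up, the work surface at z = 0. Lengths are in m, angles in rad, forces in N, time in s.
With the tool pointing down it reaches from about 0.375 to 0.9 m from the base axis. Payload 3.1 kg.
Tool frame: the origin (TCP) lies at the very end of the fingers, on their centre line; the grasp point (between the pads) lies 19 mm behind it (tcp_to_grasp is the distance from the TCP to the grasp point, in m); z points along the fingers, y is the direction in which the jaws open and shut (so a half turn about z gives the same grasp; the last joint's range is limited). The gripper opens to 85 mm and grips with 20 to 120 N. Pads are 22 mm wide; open, the fingers measure 114 mm over their backs; the gripper's body (76 mm by 85 mm) begins 54 mm behind the grasp point. The pads swing forward as they close: fully open they stand 13 mm farther back than shut.
Start: joints at [0.95, 0.527, 1.433, -0, 1.181, -0.178], TCP at [0.268, 0.565, 0.231] pointing down, gripper open.
Joint ranges: [-3.08, 3.08], [-0.75, 2.2], [0.22, 2.44], [-1.43, 4.57], [0, 2.65], [-2.85, 2.85]. Speed limits (rad/s): [2.79, 2.79, 3.14, 3.14, 3.14, 3.14].

## Interface

Orientations are given as a unit quaternion [x, y, z, w].
In Python, from station import sense, snapshot, camera_info, sign_off, tcp_to_grasp gives the robot as it stands.
- The arm moves only by the shell command python3 -m inch 'ROWS' [FORCE]. ROWS is JSON, a list of rows, each a list of 3 entries, a list of its own where there are three numbers: the closure, from -1 (fully open) to 1 (shut), so that 0 is half open, then the shift along the tool's x, y, z normalised to -1 to 1, where 1 is 10 cm, then the turn, a rotation vector about the tool's x, y, z normalised to -1 to 1, where 1 is 360 degrees. In form: [[jaw, [dx, dy, dz], [ax, ay, az]], ...]. A call has 1 to 20 rows; each row is the pose to reach, as a shift and turn from the pose commanded when the call began, along the tool's axes at that moment, turning the shorter way round; what a row does not reach only later rows make up. A row lasts 1/10 s, in which the tool goes at most 50 mm and 8.59 degrees, less where a joint would pass 70% of its speed; a pose out of reach is approached as far as the arm can. A call with a number of a shift or a turn outside -1 to 1 is refused whole. A call with a gripper value outside its range is refused whole. The fingers move at their own pace and stop on an object; FORCE is the grip in N (left out, the last holds). Time passes only in rows, so rows that repeat a pose let the fingers close. It gives the time, the measured TCP pose, the force and the opening at its end, in the units of the state.
- sense(): the state, without advancing time (a new reading comes with each control period).
- snapshot(name): name is "scene" or "top" or "wrist"; returns (picture, depth): 400x640x3 uint8, blue, green, red; 400x640 float32, m along the optical axis (not along the pixel's ray), 0 where there is no reading.
- camera_info(name): a dict with "K" (3x3 intrinsics, pixels), "dist" ([k1, k2, p1, p2, k3] as OpenCV has them; the pictures are not rectified), "origin" and "orientation" of the camera in the world. Camera axes: x right, y down, z forward; pixel columns grow to the right and rows downward; lengths in m; the calibration is good to about 2 mm. A picture is of the moment at which its call begins: read the wrist's pose just before it. camera_info takes no time and is no camera call; for the wrist camera it gives the pose at the moment of the call.
- sign_off(): hands the job in, once; it reports no verdict.
The state is a dict: "t": time; "q": joint angles; "qd": joint speeds; "tau": joint torques, N m; "tcp_pos": TCP position; "tool_rot": TCP orientation; "force": force on the tool from outside, world axes, zero at the start; "ft_torque": the same for the moment, N m; "finger_gap": opening from 0.0 (shut) to 1.0 (fully open).
Only numpy, scipy, OpenCV 4.12 (cv2) and the standard library are available. Lean on these libraries where they do the work, as an engineer would, in place of code of your own. Each camera call takes 0.05 s, during which the arm holds its last target.

## Working session

There is one attempt and no reset: what is moved stays moved. The work goes in short steps, Python scripts to look and compute and a shell command to move; the robot and the scene stay as the last step left them, time stands still between calls to the robot, and variables do not carry over. Pictures are saved under pics/ and viewed, and the job is handed in when it is done.

```bash
ls; mkdir -p pics; python3 - <<'E'
from station import *
import cv2,numpy as np
print(sense()); print(tcp_to_grasp)
for n in("scene","top"):
    p,d=snapshot(n); cv2.imwrite(f"pics/{n}1.png",p); np.save(f"{n}1.npy",d); i=camera_info(n); print(n,i)
E
```

```text
pics
{'t': 0.0, 'q': array([ 9.49516542e-01,  5.28460708e-01,  1.43392890e+00,  3.65040259e-06,
        1.18138797e+00, -1.78496994e-01]), 'qd': array([-0.00163579,  0.00146051, -0.00057474, -0.00036164,  0.00069135,
       -0.00246121]), 'tau': array([ 1.35394082e-03, -4.42354989e+01, -1.78024220e+01,  3.72542513e-05,
        8.42275622e-03,  1.10990632e-05]), 'tcp_pos': array([0.26732566, 0.56414021, 0.23032851]), 'tool_rot': array([ 2.19587818e-01,  9.75592126e-01, -1.00561786e-03, -4.26868481e-04]), 'force': array([-0.30235338, -0.55483295, -0.61102543]), 'ft_torque': array([-0.00074845,  0.01011198, -0.01374608]), 'finger_gap': 1.004959525416297}
0.0187
scene {'K': array([[363.3913507 ,   0.        , 321.4701517 ],
       [  0.        , 363.3913507 , 194.29284211],
       [  0.        ,   0.        ,   1.        ]]), 'dist': array([-0.01910595,  0.        ,  0.        ,  0.        ,  0.        ]), 'origin': array([1.06402684, 0.12977854, 0.57187046]), 'orientation': array([ 0.61102877,  0.70699957, -0.27382337, -0.22763174])}
top {'K': array([[428.78959371,   0.        , 329.40542598],
       [  0.        , 428.78959371, 199.48177993],
       [  0.        ,   0.        ,   1.        ]]), 'dist': array([-0.07403921,  0.        ,  0.        ,  0.        ,  0.        ]), 'origin': array([0.59353267, 0.08525819, 0.76764692]), 'orientation': array([ 0.71457218, -0.6983788 ,  0.03573604, -0.01940568])}
```

View pics/top1.png

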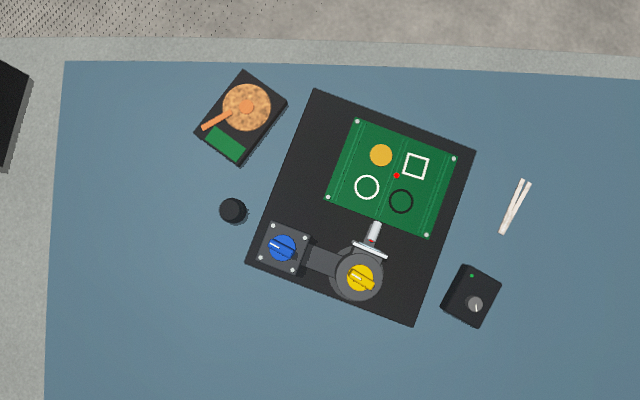

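View pics/scene1.png

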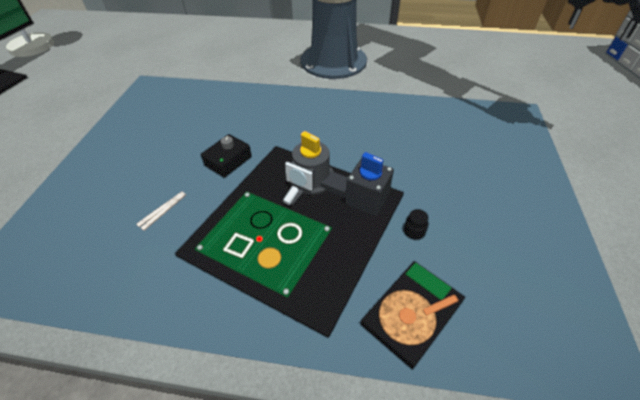

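The top view shows the blue knob at about (283,248), the yellow knob at (361,277), the red spot at (396,175) and the white ring at (367,187). The black ring is at (401,201), the white square at (416,166) and the gold disc at (381,155). The scene view agrees with this layout.

```bash
cat > h.py <<'E'
import cv2,numpy as np
from scipy.spatial.transform import Rotation as R
from station import *
def cast(uv,z,i):
    u=cv2.undistortPoints(np.array(uv,float).reshape(-1,1,2),i["K"],i["dist"]).reshape(-1,2)
    d=R.from_quat(i["orientation"]).apply(np.c_[u,np.ones(len(u))]); o=np.array(i["origin"])
    return o+d*((z-o[2])/d[:,2])[:,None]
def blobs(m,amin):
    n,l,s,c=cv2.connectedComponentsWithStats(m.astype(np.uint8))
    return [(s[k,4],c[k],l==k) for k in range(1,n) if s[k,4]>=amin]
def hsv(p): return cv2.split(cv2.cvtColor(p,cv2.COLOR_BGR2HSV).astype(int)) if 0 else [a.astype(int) for a in cv2.split(cv2.cvtColor(p,cv2.COLOR_BGR2HSV))]
def board(p,i,name):
    h,s,v=hsv(p)
    g=[b for b in blobs((h>60)&(h<90)&(s>120),600)]
    g=max(g,key=lambda b:b[0]); hull=cv2.convexHull(np.argwhere(g[2])[:,::-1].astype(np.int32))
    m=np.zeros(h.shape,np.uint8); cv2.fillConvexPoly(m,hull,1); m=m>0
    red=blobs(m&((h<6)|(h>174))&(s>150)&(v>150),6)
    spot=cast([max(red,key=lambda b:b[0])[1]],.014,i)[0] if red else None
    out={"spot":spot,"rings":[]}
    for a,c,k in blobs(m&(s<90)&(v>150),40):
        ct=max(cv2.findContours(k.astype(np.uint8),cv2.RETR_EXTERNAL,cv2.CHAIN_APPROX_NONE)[0],key=cv2.contourArea)
        pts=cast(ct.reshape(-1,2),.014,i)[:,:2].astype(np.float32)
        e=cv2.fitEllipse(pts*1000); circ=cv2.contourArea(pts)/cv2.minEnclosingCircle(pts)[1]**2/np.pi
        out["rings"].append((c.round(1),np.array(e[0])/1000,np.round(e[1],1),round(circ,2)))
    return out
E
python3 - <<'E'
from h import *
for n in("top","scene"):
    p=cv2.imread(f"pics/{n}1.png"); i=camera_info(n); d=np.load(f"{n}1.npy")
    print(n,board(p,i,n))
    h,s,v=hsv(p)
    for nm,m in(("blue",(h>105)&(h<125)&(s>170)&(v>90)),("yel",(h>20)&(h<32)&(s>180)&(v>100))):
        for a,c,k in blobs(m,60):
            r=np.argwhere(k)[:,::-1]; z=d[k]
            # 3D points from depth
            u=cv2.undistortPoints(r.astype(float).reshape(-1,1,2),i["K"],i["dist"]).reshape(-1,2)
            P=R.from_quat(i["orientation"]).apply(np.c_[u,np.ones(len(u))]*z[:,None])+i["origin"]
            t=P[P[:,2]>.118]; b=P[(P[:,2]>.085)&(P[:,2]<.102)]
            print(nm,a,c,"zmax",P[:,2].max().round(3),"n",len(t),len(b))
            if len(t)>8: print(" bar", cv2.minAreaRect((t[:,:2]*1000).astype(np.float32)))
            if len(b)>8: print(" disc", cv2.minEnclosingCircle((b[:,:2]*1000).astype(np.float32)))
E
python3 - <<'E'
import cv2
a=cv2.imread('pics/top1.png')[205:315,230:410]; cv2.imwrite('pics/c1.png',cv2.resize(a,None,fx=4,fy=4,interpolation=cv2.INTER_CUBIC))
E
```

```text
top {'spot': array([ 0.69938311, -0.04958982,  0.014     ]), 'rings': [(array([415.2, 165.6]), array([ 0.71702441, -0.08359129]), array([46.2, 47.3]), 0.64), (array([366.3, 186.8]), array([0.67688898, 0.00357821]), array([43.2, 43.6]), 0.91)]}
blue 495 [281.8969697  247.49494949] zmax 0.768 n 221 270
 bar ((572.86962890625, 121.54598999023438), (30.06183433532715, 77.91890716552734), 8.561089515686035)
 disc ((569.463623046875, 142.55877685546875), 20.343420028686523)
yel 352 [380.58522727 154.84943182] zmax 0.768 n 2 0
yel 538 [360.23605948 277.81598513] zmax 0.768 n 224 295
 bar ((549.6033325195312, 48.95184326171875), (112.41874694824219, 18.80885124206543), 49.07100296020508)
 disc ((525.6986694335938, 20.717084884643555), 20.339086532592773)
scene {'spot': array([ 0.69853876, -0.050812  ,  0.014     ]), 'rings': [(array([289.3, 232.9]), array([0.6772406 , 0.00272855]), array([45.2, 46.4]), 0.9), (array([238.4, 245.1]), array([ 0.71730792, -0.08455754]), array([47.8, 49. ]), 0.67)]}
blue 448 [370.15848214 167.25669643] zmax 0.572 n 131 185
 bar ((811.7050170898438, 144.21522521972656), (504.2344055175781, 35.30907440185547), 0.7309818863868713)
 disc ((572.9840087890625, 141.5515899658203), 20.465490341186523)
yel 366 [309.37978142 146.03005464] zmax 0.572 n 108 156
 bar ((787.1834716796875, 80.5689468383789), (561.56787109375, 29.949676513671875), 13.132012367248535)
 disc ((528.347412109375, 19.383363723754883), 20.28627586364746)
yel 112 [268.50892857 256.8125    ] zmax 0.572 n 1 0
```

View pics/c1.png

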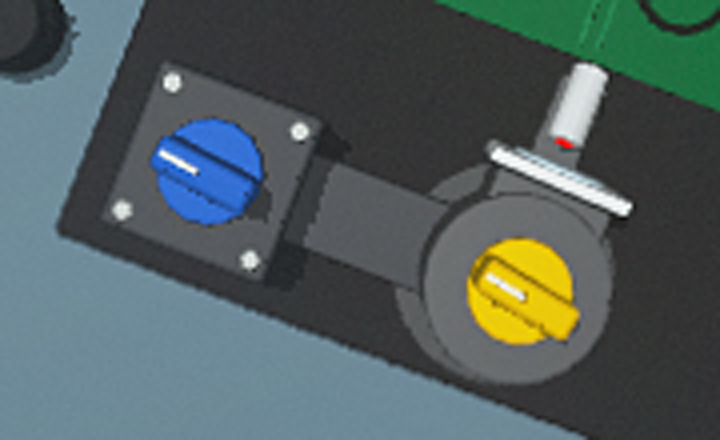

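```bash
cat >> h.py <<'E'
def knobs(p,d,i):
    h,s,v=hsv(p); res={}
    for nm,m in(("blue",(h>105)&(h<125)&(s>170)&(v>60)),("yel",(h>20)&(h<32)&(s>180)&(v>60))):
        best=None
        for a,c,k in blobs(m,60):
            k=k&(d>0); r=np.argwhere(k)[:,::-1]; z=d[k]
            if len(r)<30: continue
            u=cv2.undistortPoints(r.astype(float).reshape(-1,1,2),i["K"],i["dist"]).reshape(-1,2)
            P=R.from_quat(i["orientation"]).apply(np.c_[u,np.ones(len(u))]*z[:,None])+i["origin"]
            if np.median(P[:,2])<.06: continue
            t=P[(P[:,2]>.120)&(P[:,2]<.14)]; b=P[(P[:,2]>.088)&(P[:,2]<.102)]
            if len(t)<8: continue
            (cx,cy),(w,hh),_=rc=cv2.minAreaRect((t[:,:2]*1000).astype(np.float32))
            bp=cv2.boxPoints(rc); e=[bp[1]-bp[0],bp[2]-bp[1]]; L=max(e,key=np.linalg.norm)
            res[nm]=dict(bar=(round(cx,1),round(cy,1)),size=(round(w,1),round(hh,1)),ang=round(float(np.degrees(np.arctan2(L[1],L[0])))%180,1),ztop=np.median(t[:,2]).round(4),
               disc=np.round(cv2.minEnclosingCircle((b[:,:2]*1000).astype(np.float32))[0],1) if len(b)>8 else None)
            mt=t[:,:2]-t[:,:2].mean(0); ev=np.linalg.svd(mt,full_matrices=False)[2][0]; res[nm]["angpca"]=round(float(np.degrees(np.arctan2(ev[1],ev[0])))%180,1)
    return res
E
python3 - <<'E'
from h import *
for n in("top","scene"):
    p=cv2.imread(f"pics/{n}1.png"); i=camera_info(n); d=np.load(f"{n}1.npy")
    for k,v in knobs(p,d,i).items(): print(n,k,v)
    # heights within 75mm of yellow axis
    r=np.argwhere(d>0)[:,::-1]; z=d[d>0]
    u=cv2.undistortPoints(r.astype(float).reshape(-1,1,2),i["K"],i["dist"]).reshape(-1,2)
    P=R.from_quat(i["orientation"]).apply(np.c_[u,np.ones(len(u))]*z[:,None])+i["origin"]
    for c in((.571,.142),(.527,.02)):
        q=np.hypot(P[:,0]-c[0],P[:,1]-c[1]); m=(q>.03)&(q<.09); print("max z ring",c,P[m,2].max(),P[m][P[m,2].argmax()])
E
```

```text
top blue {'bar': (569.3, 142.8), 'size': (39.3, 14.1), 'ang': 63.5, 'ztop': np.float64(0.1264), 'disc': array([569.5, 142.6]), 'angpca': 63.1}
top yel {'bar': (525.5, 20.7), 'size': (39.2, 14.0), 'ang': 59.3, 'ztop': np.float64(0.1262), 'disc': array([525.7,  20.7]), 'angpca': 59.7}
max z ring (0.571, 0.142) 0.08819683850795057 [0.53284284 0.12482892 0.08819684]
max z ring (0.527, 0.02) 0.08813550246546809 [0.56008911 0.01829986 0.0881355 ]
scene blue {'bar': (572.4, 142.1), 'size': (39.0, 14.0), 'ang': 60.9, 'ztop': np.float64(0.1255), 'disc': array([573. , 141.6]), 'angpca': 56.6}
scene yel {'bar': (530.4, 19.8), 'size': (37.4, 11.3), 'ang': 54.8, 'ztop': np.float64(0.1256), 'disc': array([528.3,  19.4]), 'angpca': 56.7}
max z ring (0.571, 0.142) 0.08755466848088511 [0.58803658 0.10522044 0.08755467]
max z ring (0.527, 0.02) 0.0868620559844443 [0.55859498 0.03629109 0.08686206]
```

```bash
cat >> h.py <<'E'
def go(x,y,z,yang=None):
    s=sense(); r=R.from_quat(s["tool_rot"]); d=np.array([x,y,z])-s["tcp_pos"]
    t=r.inv().apply(d)*10; ty=r.as_matrix()[:,1]; a=np.degrees(np.arctan2(ty[1],ty[0]))
    print("t",round(s["t"],2),"tcp",s["tcp_pos"].round(4),"yang",a.round(1),"tilt",r.as_matrix()[:,2].round(3),"F",s["force"].round(1),"gap",round(s["finger_gap"],3),"q6",s["q"][5].round(2))
    print(" shift units",t.round(3), "" if yang is None else ("turn z units",round(-(((yang-a)+90)%180-90)/360,4)))
E
python3 -m inch '[[0,[-1,-0.55,0],[0,0,0.25]],[0,[-1,-0.55,0],[0,0,0.25]],[0,[-1,-0.55,0],[0,0,0.25]],[0,[-1,-0.55,0],[0,0,0.25]],[0,[-1,-0.55,0],[0,0,0.25]],[0,[-1,-0.55,0],[0,0,0.25]],[0,[-1,-0.55,0],[0,0,0.25]],[0,[-1,-0.55,0],[0,0,0.25]],[0,[-1,-0.55,0],[0,0,0.25]],[0,[-1,-0.55,0],[0,0,0.25]],[0,[-1,-0.55,0],[0,0,0.25]],[0,[-1,-0.55,0],[0,0,0.25]]]' 20
python3 -c "
from h import *
go(.5705,.1423,.2,-26.7)"
```

```text
t: 1.3
tcp_pos: [0.3343, 0.4719, 0.2309]
tool_rot: [0.845, 0.535, -0.001, 0.0]
force: [-0.4, -0.3, 0.9]
finger_gap: 0.501
t 1.3 tcp [0.3343 0.4719 0.2309] yang -25.4 tilt [-0.001 -0.001 -1.   ] F [-0.4 -0.3  0.9] gap 0.501 q6 1.2
 shift units [-1.966  3.546  0.309] ('turn z units', np.float64(0.0037))
```

```bash

python3 -m inch '[[0,[-0.25,0.45,0],[0,0,0]],[0,[-0.5,0.9,0],[0,0,0]],[0,[-0.5,0.9,0],[0,0,0]]]'
python3 -m inch '[[0,[-0.25,0.45,0],[0,0,0]],[0,[-0.5,0.9,0],[0,0,0]],[0,[-0.5,0.9,0],[0,0,0]]]'
python3 -m inch '[[0,[-0.25,0.45,0],[0,0,0]],[0,[-0.5,0.9,0],[0,0,0]],[0,[-0.5,0.9,0],[0,0,0]],[0,[-0.5,0.9,0],[0,0,0]]]'
python3 -c "
from h import *
go(.5705,.1423,.2,-26.7)"
```

```text
t: 1.6
tcp_pos: [0.3973, 0.3847, 0.231]
tool_rot: [0.846, 0.533, -0.0, 0.001]
force: [0.2, 0.1, 0.1]
finger_gap: 0.5
t: 1.9
tcp_pos: [0.4576, 0.3013, 0.2313]
tool_rot: [0.846, 0.533, 0.0, 0.001]
force: [0.3, 1.1, -0.0]
finger_gap: 0.495
t: 2.3
tcp_pos: [0.5143, 0.2207, 0.231]
tool_rot: [0.846, 0.534, -0.0, -0.001]
force: [-0.3, 0.0, 0.3]
finger_gap: 0.502
t 2.3 tcp [0.5143 0.2207 0.231 ] yang -25.5 tilt [-0.001  0.001 -1.   ] F [-0.3  0.   0.3] gap 0.502 q6 0.65
 shift units [-0.467  0.845  0.309] ('turn z units', np.float64(0.0034))
```

```bash

python3 -m inch '[[0,[-0.25,0.45,0],[0,0,0.0034]],[0,[-0.467,0.845,0.31],[0,0,0.0034]],[0,[-0.467,0.845,0.31],[0,0,0.0034]],[0,[-0.467,0.845,0.31],[0,0,0.0034]],[0,[-0.467,0.845,0.31],[0,0,0.0034]]]'
python3 - <<'E'
from h import *
go(.5705,.1423,.1,-26.7)
i=camera_info("wrist"); p,d=snapshot("wrist"); cv2.imwrite("pics/w1.png",p); np.save("w1.npy",d)
print(i["origin"]); print(knobs(p,d,i))
try: print(board(p,i,"w"))
except Exception as e: print(e)
E
```

```text
t: 2.8
tcp_pos: [0.5692, 0.1445, 0.2004]
tool_rot: [0.85, 0.526, -0.0, -0.001]
force: [-0.3, 0.2, -0.3]
finger_gap: 0.502
t 2.8 tcp [0.5692 0.1445 0.2004] yang -26.5 tilt [-0.002  0.001 -1.   ] F [-0.3  0.2 -0.3] gap 0.502 q6 0.52
 shift units [-0.014  0.023  1.004] ('turn z units', np.float64(0.0006))
[0.60488023 0.21629985 0.34259907]
{'blue': {'bar': (569.8, 143.8), 'size': (39.1, 13.3), 'ang': 63.4, 'ztop': np.float64(0.1262), 'disc': array([569.3, 143.6]), 'angpca': 63.5}, 'yel': {'bar': (525.7, 31.8), 'size': (28.5, 10.5), 'ang': 32.8, 'ztop': np.float64(0.1238), 'disc': array([526.1,  23. ]), 'angpca': 35.7}}
{'spot': array([ 0.69903628, -0.04996628,  0.014     ]), 'rings': [(array([565.4, 189.9]), array([0.79586743, 0.02174005]), array([ 8.8, 10.2]), 0.82), (array([425.4, 205.2]), array([0.65782288, 0.07163773]), array([ 9.2, 10. ]), 0.87), (array([462.9, 249.2]), array([0.67674371, 0.00382767]), array([46. , 46.6]), 0.93), (array([519.4, 295.5]), array([ 0.71671759, -0.08331477]), array([49.5, 49.6]), 0.66), (array([421.5, 292.6]), array([ 0.61521228, -0.02866874]), array([ 4.9, 21. ]), 0.21)]}
```

View pics/w1.png

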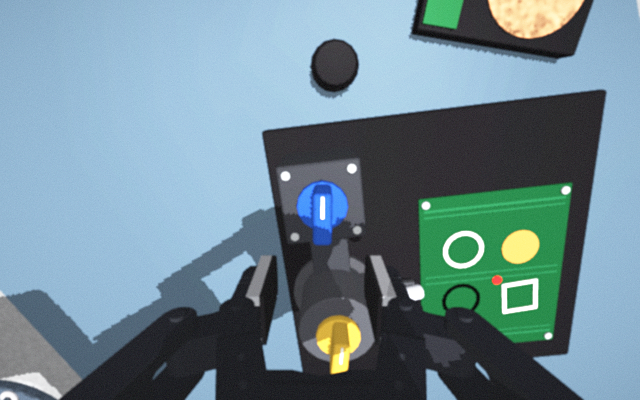

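The wrist view shows the blue knob at (322,205), with the jaws lined up with its bar. The ring and spot positions agree with the other two cameras to within about 1 mm. I'll descend and grip.

```bash

python3 -m inch '[[0,[0.01,0.014,0.3],[0,0,0]],[0,[0.01,0.014,0.6],[0,0,0]],[0,[0.01,0.014,0.8],[0,0,0]],[0,[0.01,0.014,0.9],[0,0,0]],[0,[0.01,0.014,1.0],[0,0,0]],[0,[0.01,0.014,1.0],[0,0,0]],[0,[0.01,0.014,1.0],[0,0,0]]]' 20
python3 -c "
from h import *
go(.570,.143,.1,-26.7)"
python3 -m inch '[[1,[0,0,0],[0,0,0]],[1,[0,0,0],[0,0,0]],[1,[0,0,0],[0,0,0]],[1,[0,0,0],[0,0,0]],[1,[0,0,0],[0,0,0]],[1,[0,0,0],[0,0,0]],[1,[0,0,0],[0,0,0]],[1,[0,0,0],[0,0,0]]]' 20
python3 -c "
from h import *
go(.570,.143,.1,-26.7)"
```

```text
t: 3.55
tcp_pos: [0.5728, 0.1432, 0.1011]
tool_rot: [0.851, 0.526, 0.001, 0.0]
force: [-1.0, -0.1, -0.9]
finger_gap: 0.495
t 3.55 tcp [0.5728 0.1432 0.1011] yang -26.6 tilt [ 0.001  0.    -1.   ] F [-1.  -0.1 -0.9] gap 0.495 q6 0.52
 shift units [-0.014 -0.024  0.011] ('turn z units', np.float64(0.0004))
t: 4.35
tcp_pos: [0.5702, 0.1441, 0.1014]
tool_rot: [0.851, 0.525, -0.001, -0.002]
force: [-5.5, 3.1, 6.4]
finger_gap: 0.159
t 4.35 tcp [0.5702 0.1441 0.1014] yang -26.6 tilt [-0.004  0.002 -1.   ] F [-5.5  3.1  6.4] gap 0.159 q6 0.52
 shift units [-0.011  0.003  0.013] ('turn z units', np.float64(0.0002))
```

```bash

python3 -m inch '[[1,[0,-0.015,0],[0,0,-0.015]],[1,[0,-0.015,0],[0,0,-0.03]],[1,[0,-0.015,0],[0,0,-0.045]],[1,[0,-0.015,0],[0,0,-0.06]],[1,[0,-0.015,0],[0,0,-0.075]],[1,[0,-0.015,0],[0,0,-0.09]],[1,[0,-0.015,0],[0,0,-0.105]],[1,[0,-0.015,0],[0,0,-0.12]],[1,[0,-0.015,0],[0,0,-0.135]],[1,[0,-0.015,0],[0,0,-0.145]],[1,[0,-0.015,0],[0,0,-0.145]],[1,[0,-0.015,0],[0,0,-0.145]],[1,[0,-0.015,0],[0,0,-0.145]]]' 20
python3 - <<'E'
from h import *
go(.570,.143,.1)
for n in("top","scene"):
    i=camera_info(n); p,d=snapshot(n); cv2.imwrite(f"pics/{n}2.png",p); np.save(f"{n}2.npy",d)
    try: print(n,board(p,i,n), knobs(p,d,i))
    except Exception as e: print(n,e)
E
```

```text
t: 5.65
tcp_pos: [0.5687, 0.1442, 0.1014]
tool_rot: [0.533, 0.846, -0.001, -0.002]
force: [-5.6, 2.2, 5.7]
finger_gap: 0.159
t 5.65 tcp [0.5687 0.1442 0.1014] yang 25.6 tilt [-0.004  0.001 -1.   ] F [-5.6  2.2  5.7] gap 0.159 q6 -0.39
 shift units [-0.016  0.006  0.014] 
top {'spot': array([7.11553642e-01, 2.80817948e-04, 1.40000000e-02]), 'rings': [(array([415.1, 165.6]), array([ 0.71701172, -0.08354736]), array([46.2, 47.5]), 0.64), (array([366.4, 186.8]), array([0.67687799, 0.00362355]), array([43.2, 43.7]), 0.91)]} {'yel': {'bar': (525.3, 20.9), 'size': (39.2, 14.2), 'ang': 74.1, 'ztop': np.float64(0.1262), 'disc': array([525.7,  20.8]), 'angpca': 75.1}}
scene {'spot': array([ 0.71084265, -0.00072221,  0.014     ]), 'rings': [(array([289.3, 232.8]), array([0.67725494, 0.00262979]), array([45.4, 46.3]), 0.91), (array([238.2, 245. ]), array([ 0.71720575, -0.08467041]), array([48.4, 49.1]), 0.68)]} {'blue': {'bar': (577.2, 129.5), 'size': (15.6, 11.0), 'ang': 6.4, 'ztop': np.float64(0.1259), 'disc': array([573.3, 141.1]), 'angpca': 176.9}, 'yel': {'bar': (529.2, 20.3), 'size': (37.5, 12.2), 'ang': 73.2, 'ztop': np.float64(0.1253), 'disc': array([530.4,  20.7]), 'angpca': 72.5}}
```

View pics/scene2.png

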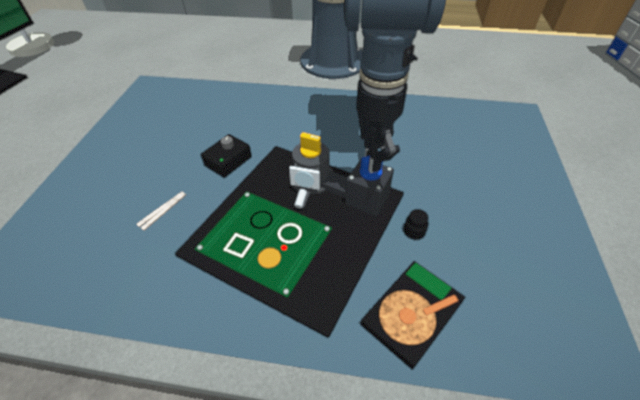

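The spot is now at (284,248) in the scene view. Its bearing from the yellow axis matches the ring's (−0.109 against −0.112 rad), so the blue knob is set. I'll release it and go to the yellow knob.

```bash

python3 -m inch '[[0,[0,0,0],[0,0,0]],[0,[0,0,0],[0,0,0]],[0,[0,0,0],[0,0,0]],[0,[0,0,0],[0,0,0]],[0,[0,0,0],[0,0,0]],[0,[0,0,-0.3],[0,0,0]],[0,[0,0,-0.6],[0,0,0]],[0,[0,0,-0.8],[0,0,0]],[0,[0,0,-0.8],[0,0,0]],[0,[0,0,-0.8],[0,0,0]]]'
python3 - <<'E'
from h import *
for n in("top",):
    i=camera_info(n); p,d=snapshot(n); cv2.imwrite(f"pics/{n}3.png",p)
    print(n,board(p,i,n)["spot"], knobs(p,d,i))
go(.5265,.0205,.18,-15.2)
E
```

```text
t: 6.75
tcp_pos: [0.5708, 0.1435, 0.1802]
tool_rot: [0.533, 0.846, 0.0, 0.0]
force: [0.2, 0.4, -1.3]
finger_gap: 0.499
top [7.11376820e-01 1.71188613e-04 1.40000000e-02] {'yel': {'bar': (525.4, 20.8), 'size': (38.9, 14.1), 'ang': 74.8, 'ztop': np.float64(0.1261), 'disc': array([525.6,  20.6]), 'angpca': 74.9}}
t 6.8 tcp [0.5702 0.1434 0.1794] yang 25.6 tilt [-0.002 -0.    -1.   ] F [ 0.1 -0.3 -0.7] gap 0.5 q6 -0.39
 shift units [-0.919 -0.925 -0.005] ('turn z units', np.float64(0.1133))
```

```bash

python3 -m inch '[[0,[-0.3,-0.3,0],[0,0,0.02]],[0,[-0.6,-0.6,0],[0,0,0.04]],[0,[-0.92,-0.925,0],[0,0,0.06]],[0,[-0.92,-0.925,0],[0,0,0.08]],[0,[-0.92,-0.925,0],[0,0,0.1]],[0,[-0.92,-0.925,0],[0,0,0.113]],[0,[-0.92,-0.925,0],[0,0,0.113]],[0,[-0.92,-0.925,0],[0,0,0.113]]]'
python3 - <<'E'
from h import *
go(.526,.0208,.1,-15.1)
E
```

```text
t: 7.6
tcp_pos: [0.5266, 0.0207, 0.1792]
tool_rot: [0.793, 0.609, -0.001, -0.001]
force: [0.6, -0.6, 0.1]
finger_gap: 0.496
t 7.6 tcp [0.5266 0.0207 0.1792] yang -15.0 tilt [-0.002  0.    -1.   ] F [ 0.6 -0.6  0.1] gap 0.496 q6 0.09
 shift units [-0.    -0.004  0.792] ('turn z units', np.float64(0.0004))
```

```bash

python3 -m inch '[[0,[0,0,0.25],[0,0,0]],[0,[0,0,0.5],[0,0,0]],[0,[0,0,0.7],[0,0,0]],[0,[0,0,0.79],[0,0,0]],[0,[0,0,0.79],[0,0,0]],[0,[0,0,0.79],[0,0,0]],[1,[0,0,0.79],[0,0,0]],[1,[0,0,0.79],[0,0,0]],[1,[0,0,0.79],[0,0,0]],[1,[0,0,0.79],[0,0,0]],[1,[0,0,0.79],[0,0,0]],[1,[0,0,0.79],[0,0,0]],[1,[0,0,0.79],[0,0,0]],[1,[0,0,0.79],[0,0,0]]]' 20
python3 - <<'E'
from h import *
go(.526,.0208,.1,-15.1)
i=camera_info("top"); p,d=snapshot("top"); print(board(p,i,"top"))
E
```

```text
t: 9.0
tcp_pos: [0.5257, 0.0211, 0.1022]
tool_rot: [0.794, 0.608, -0.001, -0.001]
force: [-4.2, 1.3, 6.7]
finger_gap: 0.158
t 9.0 tcp [0.5257 0.0211 0.1022] yang -15.1 tilt [-0.003  0.001 -1.   ] F [-4.2  1.3  6.7] gap 0.158 q6 0.09
 shift units [-0.002  0.004  0.022] ('turn z units', np.float64(0.0001))
{'spot': array([7.1172237e-01, 1.7598306e-04, 1.4000000e-02]), 'rings': [(array([415.2, 165.6]), array([ 0.71702441, -0.08359129]), array([46.2, 47.3]), 0.64), (array([366.3, 186.8]), array([0.67688898, 0.00357821]), array([43.2, 43.6]), 0.91)]}
```

```bash

python3 -m inch '[[1,[0,-0.01,0],[0,0,-0.015]],[1,[0,-0.01,0],[0,0,-0.03]],[1,[0,-0.01,0],[0,0,-0.045]],[1,[0,-0.01,0],[0,0,-0.06]],[1,[0,-0.01,0],[0,0,-0.075]],[1,[0,-0.01,0],[0,0,-0.09]],[1,[0,-0.01,0],[0,0,-0.105]],[1,[0,-0.01,0],[0,0,-0.115]],[1,[0,-0.01,0],[0,0,-0.1235]],[1,[0,-0.01,0],[0,0,-0.1235]],[1,[0,-0.01,0],[0,0,-0.1235]],[1,[0,-0.01,0],[0,0,-0.1235]]]' 20
python3 - <<'E'
from h import *
go(.526,.0208,.1)
for n in("top","scene"):
    i=camera_info(n); p,d=snapshot(n); cv2.imwrite(f"pics/{n}4.png",p)
    print(n,board(p,i,n))
E
```

```text
t: 10.25
tcp_pos: [0.5251, 0.021, 0.1023]
tool_rot: [0.504, 0.863, -0.0, -0.001]
force: [-3.3, 0.3, 4.8]
finger_gap: 0.159
t 10.25 tcp [0.5251 0.021  0.1023] yang 29.4 tilt [-0.002  0.    -1.   ] F [-3.3  0.3  4.8] gap 0.159 q6 -0.69
 shift units [-0.007  0.007  0.023] 
top {'spot': array([0.67668475, 0.00412634, 0.014     ]), 'rings': [(array([415.2, 165.6]), array([ 0.71702441, -0.08359129]), array([46.2, 47.3]), 0.64), (array([366.3, 186.8]), array([0.67692529, 0.00354569]), array([43.1, 43.6]), 0.91)]}
scene {'spot': array([0.67573478, 0.00306602, 0.014     ]), 'rings': [(array([289.3, 232.9]), array([0.67725494, 0.00262979]), array([45.4, 46.3]), 0.91), (array([238.1, 245.1]), array([ 0.71732104, -0.08470113]), array([47.9, 49.3]), 0.67)]}
```

View pics/top4.png

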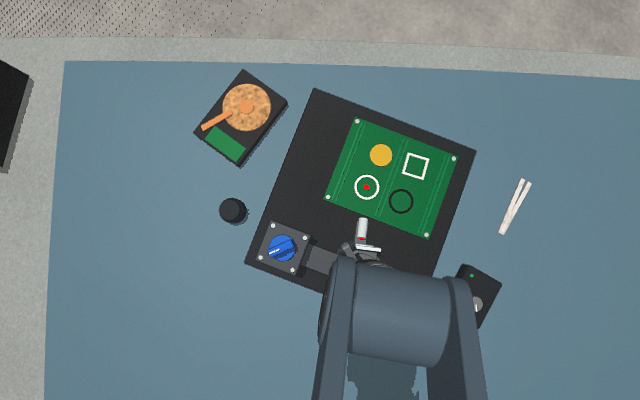

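The spot is at (367,187), in the centre of the white ring and under 2 mm off in both views. I'll release the knob and back up.

```bash

python3 -m inch '[[0,[0,0,0],[0,0,0]],[0,[0,0,0],[0,0,0]],[0,[0,0,0],[0,0,0]],[0,[0,0,0],[0,0,0]],[0,[0,0,0],[0,0,0]],[0,[0,0,-0.3],[0,0,0]],[0,[0,0,-0.6],[0,0,0]],[0,[0,0,-0.9],[0,0,0]],[0,[0,0,-0.9],[0,0,0]],[0,[0,0,-0.9],[0,0,0]],[0,[0,0,-0.9],[0,0,0]],[0,[0,0,-0.9],[0,0,0]]]'
python3 - <<'E'
from h import *
go(.526,.0208,.19)
for n in("top","scene"):
    i=camera_info(n); p,d=snapshot(n); cv2.imwrite(f"pics/{n}5.png",p)
    print(n,board(p,i,n))
E
```

```text
t: 11.55
tcp_pos: [0.5253, 0.0209, 0.19]
tool_rot: [0.505, 0.863, -0.001, -0.001]
force: [-0.3, 0.0, -0.4]
finger_gap: 0.499
t 11.55 tcp [0.5253 0.0209 0.19  ] yang 29.4 tilt [-0.003  0.001 -1.   ] F [-0.3  0.  -0.4] gap 0.499 q6 -0.69
 shift units [-0.004  0.005 -0.   ] 
top {'spot': array([0.67667738, 0.00390392, 0.014     ]), 'rings': [(array([415.2, 165.6]), array([ 0.71702441, -0.08359129]), array([46.2, 47.3]), 0.64), (array([366.3, 186.8]), array([0.67688898, 0.00357821]), array([43.2, 43.6]), 0.91)]}
scene {'spot': array([0.67588922, 0.00284516, 0.014     ]), 'rings': [(array([289.3, 233. ]), array([0.67731293, 0.00265256]), array([45.4, 46.4]), 0.91), (array([238.3, 245.1]), array([ 0.71729486, -0.08463114]), array([47.8, 49.2]), 0.67)]}
```

View pics/scene5.png

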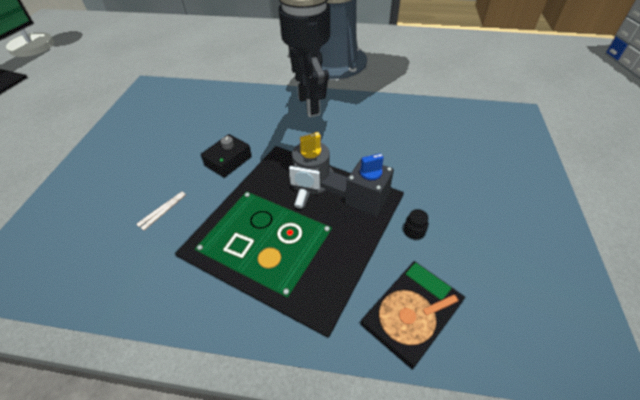

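The spot sits inside the white ring at (289,233), the gripper is clear of both knobs, and nothing else has moved.

```bash
python3 -c "
from station import *
print(sign_off())"
```

```text
the job is handed in; nothing more can be done
None
```

The red spot now lies inside the white ring, both knobs are released, and the job is handed in. I turned the blue knob about 52° anticlockwise and the yellow knob about 44° anticlockwise, then let go of each and lifted clear.

- **Spot position:** after release, the spot's centre was 0.4 mm from the ring's centre in the top view and 1.4 mm in the scene view. The limit is 14 mm. Before and after the release it shifted by only about 0.2 mm, so it is at rest.
- **Contact:** the gripper ended about 60 mm above the knobs with near-zero wrist force. The highest wrist force I read was about 9 N.
- **Time:** the robot's clock read about 11.6 s at the end, against the 45 s limit.
- **Disagreements:** the cameras differed by 2–4 mm on where the knobs were and about 1 mm on the spot. Neither affected the result, and no check failed.

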